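# Turn a handlebar riser in a quick-action vise

### The job

The handlebar riser block clamped in the small lever vise has its half-round saddle finished: swing the vise lever fully out to open the jaw, take the block out and give it a quarter turn about its length, so that the saddle faces the fixed jaw and the side with the two small pilot holes, now hidden against the sliding jaw, comes on top. Seat it flat on the vise bed, about centred across the jaws, then swing the lever fully home so that it is clamped again. Leave everything else on the bench where it is.

Things in the scene. Friction and masses are not known exactly. Their poses are not given: they have to be found in the camera images.
- vise: Small dark steel vise, bolted down. Origin on the bench below the centre of the clamped part; x points to the fixed jaw, y along the jaws, z up. Bed top (part sits here) 28 mm up, 44 mm wide, x -140 to +60 mm; foot flange 84 mm wide, with bolts up to 17 mm high. Jaws 44 mm wide, tops 54 mm up. Fixed jaw face at x = +20, 22 mm thick, low rib behind.
- lever (a joint): Angle of the vise's lever, rad: 0 fully home (clamped; arm along the vise's -y), 1.75 fully out (open; arm turned clockwise seen from above, about along the vise's -x). Vertical pivot at x = -72, y = 0 mm of the vise. It stays where it is left; about 3 N at the grip moves it, a little more at the end of clamping. Arm 14 mm wide, its top 52 mm up.
- knob (a point): Middle of the lever's upright black grip (where to hold it), 80 mm from the pivot and 72 mm above the bench. The grip is round, 22 to 24 mm across, and stands from 52 to 85 mm above the bench.
- jaw: The vise's sliding jaw, 24 mm thick, 44 mm wide; origin at the middle of its gripping face, at bench height; axes as the vise's. Face at vise x = -20 mm when it meets the part (lever 0.02 to 0.04 rad, which is home); the lever's pinion pulls it to -x by 8 mm per rad, 14 mm with the lever fully out. Its two tail bars, up to 43 mm high, reach 74 mm behind the face.
- riser: The part: aluminium handlebar riser block, 40 (x) by 60 (y, its length) by 40 mm (z), 0.2 to 0.3 kg, origin at its centre. A half-round saddle 28 mm wide, 14 mm deep crosses the middle of its +z face along x; two small pilot holes in its -x face. At the start clamped, axes as the vise's: saddle up, pilot holes to the sliding jaw, ends overhanging the jaws by about 8 mm.
- saddle (a point): Centre of the riser's saddle face (+z face), 20 mm from the riser's centre.
- pilots (a point): Centre of the riser's pilot-hole face (-x face), 20 mm from the riser's centre.
- charger: Battery charger with a battery, fixed: 105 x 100 mm, 62 mm high, origin at the centre of its underside. Leave alone.
- twin: A second riser block, already finished, same shape, lying on the bench; origin at its centre, 20 mm up. Leave alone.
- tape: Tape measure standing on the bench near the vise, 72 x 36 mm, 60 mm high, origin at the centre of its underside. Leave alone.
- jar: Small jar near the vise, 52 mm across, 55 mm high, origin under its centre. Leave alone.
- driver: Screwdriver lying along its x axis near the fixed-jaw end of the vise, 200 mm long, 26 mm high, origin at its middle. Leave alone.
- wrench: Wrench lying flat at the back along its x axis, about 190 mm long, 8 mm high. Leave alone.
- hammer: Hammer lying at the left along its x axis, 260 mm long, 26 mm high; a bench grinder and a toolbox stand further out at the left and right edges. Leave alone.
- spray: Spray can standing at the back, 52 mm across, 170 mm high, origin under its centre. Leave alone.
- oil: White oil bottle standing at the back, 68 mm across, 190 mm high, origin under its centre. Leave alone.
Things that resemble listed ones, but are neither listed nor needed, are in the scene too. What is shaped like the vise but green is not meant.

How it is judged (in metres and radians):
On the way, in this order (a step that is already met when the one before it is completed fails the run):
1. the lever is swung fully out (beyond 1.5 rad) while the riser still sits in the vise, saddle up (value of joint lever above 1.5 rad and z of riser in the frame of vise below 0.054 m and z of saddle in the frame of vise above 0.06 m), for 0.1 s.
2. the riser stands turned between the open jaws (lever still beyond 1.2 rad), flat on the bed, let go (z of riser in the frame of vise between 0.0455 and 0.0505 m and y of riser in the frame of vise between -0.01 and 0.01 m and z of pilots in the frame of vise above 0.064 m and angle between the x axis of riser and the z axis of vise, either way round below 0.06 rad and x of saddle in the frame of vise above 0.002 m and x of riser in the frame of vise between -0.018 and 0.003 m and value of joint lever above 1.2 rad and contact force between riser and the fingers below 0.2 N), for 0.2 s.
At the end, for the whole second after the job is handed in: Riser flat on the bed (centre 45.5-50.5 mm up, square to 0.06 rad), pilot holes up, saddle to the fixed jaw (centre within 2.5 mm of the clamping place in x, 10 mm in y of the vise), at rest; lever under 0.08 rad, jaw pressing with over 2 N (z of riser in the frame of vise between 0.0455 and 0.0505 m and y of riser in the frame of vise between -0.01 and 0.01 m and z of pilots in the frame of vise above 0.064 m and angle between the x axis of riser and the z axis of vise, either way round below 0.06 rad and x of riser in the frame of vise between -0.002 and 0.0025 m and x of saddle in the frame of vise above 0.017 m and value of joint lever below 0.08 rad and contact force between riser and jaw above 2 N and linear speed of riser below 0.02 m/s); the robot touches nothing.
It fails at once if a bystander near the vise (tape measure, jar, screwdriver) or the second riser is moved by more than 15 mm (distance of any of twin, tape, jar, driver from where it was at the start of the episode above 0.015 m).
It fails at once if the wrench, hammer, spray can or oil bottle is moved by more than 15 mm (distance of any of wrench, hammer, spray, oil from where it was at the start of the episode above 0.015 m).
It also fails if it takes over 70 s, if anything falls off the work surface, if the arm or the gripper's body presses on something with over 40 N, if the wrist force passes 120 N, or if a joint passes its speed limit or range.

### The arm

A 6-joint arm with a two-finger parallel gripper is mounted at the origin on the work surface. World frame = base frame: x ahead of the robot, y to its left, z up, the work surface at z = 0. Lengths are in mm, angles in rad, forces in N, time in s.
With the tool pointing down it reaches from about 400 to 925 mm from the base axis. Payload 12.5 kg.
Tool frame: the origin (TCP) lies midway between the tips of the shut fingers; the grasp point (between the pads) lies 19 mm behind it; z points along the fingers, y is the line along which they close (so a half turn about z gives the same grasp; the last joint's range is limited). The gripper opens to 95 mm and grips with 3 to 60 N. Pads are 20 mm wide; open, the fingers measure 119 mm over their backs; the gripper's body (75 mm by 180 mm) begins 59 mm behind the grasp point.
Start: joints at [1.167, 0.491, 1.559, -0, 1.092, -0.106], TCP at [183.369, 597.514, 214.661] pointing down, gripper open.
Joint ranges: [-3.1, 3.1], [-0.84, 2.19], [0.05, 2.79], [-1.13, 4.28], [0.06, 2.93], [-2.69, 2.69]. Speed limits (rad/s): [2.22, 2.22, 2.79, 3.14, 3.14, 3.14].

### API

Orientations are given as [roll, pitch, yaw] about the fixed x, y, z axes, in that order (R = Rz(yaw) Ry(pitch) Rx(roll)).
In Python, from cell import env gives the robot as it stands.
- The arm moves only by the shell command python3 -m inch 'ROWS'. ROWS is JSON, a list of rows, each a list of 7 numbers: the turn, a rotation vector about the tool's x, y, z in rad, then the shift along the tool's x, y, z in cm, then the closure, from -1 (fully open) to 1 (shut). A call has 1 to 20 rows; each row shifts and turns the commanded pose from where the row before left it, along the tool's axes as they then stand; what a row does not reach is not made up. A row lasts 1/8 s, in which the tool goes at most 62.5 mm and 10.7 degrees, less where a joint would pass 70% of its speed; a pose out of reach is approached as far as the arm can. A call with a gripper value outside its range is refused whole. The fingers move at their own pace and stop on an object; the grip force is fixed at half the most. Time passes only in rows, so rows that do not move let the fingers close. It gives the time, the measured TCP pose, the force, the opening and the grip force at its end, in the units of the state.
- env.state(): the state, without advancing time (a new reading comes with each control period).
- env.read_camera(name): name is "scene" or "top" or "wrist"; returns a dict with "img" (384x512x3 uint8, red, green, blue), "depth" (384x512 float32, mm along the optical axis (not along the pixel's ray), 0 where there is no reading), "fx", "fy", "cx", "cy" (pixels), "D" ([k1, k2, p1, p2, k3] as OpenCV has them; the pictures are not rectified), "position" and "orientation" of the camera in the world. Camera axes: x right, y down, z forward; pixel columns grow to the right and rows downward; lengths in mm; the calibration is good to about 2 mm. A picture is of the moment at which its call begins.
- env.job_done(): hands the job in; it is judged then, once.
Trained networks look in a picture, given as the dict that the camera call returned (one of the last four; its "shot" number tells which), for a name from the list of things; names that differ only in an ending like _2 or _b are one class to them, and where a whole thing is asked for, a point or a joint stands for the part that bears it (a point fixed in the world has none). Each returns a list of dicts, best first, with "score" (0 to 1); they miss things now and then, are a little off and sometimes report something else, mostly with a low value. They report only what shows in the picture. A call takes as long as a camera call. They do not tell look-alikes from the thing itself.
- env.find_in(picture, target): "centre" ([x, y, z] in mm, in the coordinates of the camera as it stood for that picture, good to about 4 mm: the middle of the surface that is visible of it).
- env.trace(picture, target): "mask" (384x512 bool, what is visible of it).
The state is a dict: "t": time; "joints": joint angles; "qvel": joint speeds; "tau": joint torques, N m; "eef_pos": TCP position; "tcp_rot": TCP orientation; "ft_force": force on the tool from outside, world axes, zero at the start; "moment": the same for the moment, N m; "opening": opening from 0.0 (shut) to 1.0 (fully open); "grip_force": force on a finger pad.
Only numpy, scipy, OpenCV 4.12 (cv2) and the standard library are available. Lean on these libraries where they do the work, as an engineer would, in place of code of your own. Each camera call takes 0.05 s, during which the arm holds its last target. There are 200 camera calls.

## Working session

There is one attempt and no reset: what is moved stays moved. The work goes in short steps, Python scripts to look and compute and a shell command to move; the robot and the scene stay as the last step left them, time stands still between calls to the robot, and variables do not carry over. Pictures are saved under pics/ and viewed, at most 10 in all, crops included, and the job is handed in when it is done.

```bash
ls; mkdir -p pics
cat > h.py <<'E'
import numpy as np, cv2
from scipy.spatial.transform import Rotation as R
from cell import env
def rot(o): 
    o=np.array(o,float); return o if o.shape==(3,3) else R.from_euler('xyz',o).as_matrix()
def save(p,name,crop=None,s=1):
    im=p['img'][:,:,::-1]
    if crop: x0,y0,x1,y1=crop; im=im[y0:y1,x0:x1]
    cv2.imwrite('pics/'+name,cv2.resize(im,None,fx=s,fy=s,interpolation=cv2.INTER_CUBIC))
def world(p,c): return rot(p['orientation'])@np.array(c)+np.array(p['position'])
def cloud(p):
    h,w=p['depth'].shape; v,u=np.mgrid[:h,:w]
    K=np.array([[p['fx'],0,p['cx']],[0,p['fy'],p['cy']],[0,0,1.]])
    n=cv2.undistortPoints(np.stack([u.ravel(),v.ravel()],1).astype(np.float64)[:,None],K,np.array(p['D'],float))[:,0]
    z=p['depth'].ravel().astype(float)
    P=np.c_[n*z[:,None],z]@rot(p['orientation']).T+np.array(p['position'])
    P[z==0]=np.nan
    return P.reshape(h,w,3)
E
python3 - <<'E'
from h import *
s=env.state(); print({k:np.round(v,3) if not isinstance(v,str) else v for k,v in s.items()})
for n in('scene','top'):
    p=env.read_camera(n); save(p,n+'0.png',s=1.5); print(n,p['position'],p['orientation'],p['fx'])
    for t in('vise','knob','riser','jaw','charger','tape','jar','driver','twin'):
        print(t,[(round(d['score'],2),np.round(world(p,d['centre'])).tolist()) for d in env.find_in(p,t)[:3]])
E
```

```text
pics
{'t': np.float64(0.0), 'joints': array([ 1.167,  0.492,  1.559,  0.   ,  1.092, -0.106]), 'qvel': array([-0.002,  0.   , -0.001,  0.001, -0.   ,  0.001]), 'tau': array([-2.0000e-03, -6.1266e+01, -2.5818e+01,  6.9000e-02,  4.8000e-02,
       -0.0000e+00]), 'eef_pos': array([183.264, 597.251, 214.042]), 'tcp_rot': array([-3.14 , -0.   ,  2.844]), 'ft_force': array([ 0.636,  0.345, -0.435]), 'moment': array([-0.023, -0.02 , -0.012]), 'grip_force': np.float64(0.0), 'opening': np.float64(1.001)}
scene [1376.10126362  134.14571495  640.75544372] [-2.1748061  -0.01688396  1.65180986] 347.5796185596951
vise [(0.81, [585.0, -206.0, 28.0]), (0.56, [294.0, 186.0, 26.0]), (0.47, [785.0, -21.0, 11.0])]
knob [(0.71, [658.0, -221.0, 65.0]), (0.56, [363.0, 172.0, 59.0]), (0.23, [584.0, -215.0, 42.0])]
riser [(0.64, [579.0, -172.0, 60.0]), (0.63, [659.0, -220.0, 63.0])]
jaw [(0.57, [584.0, -214.0, 41.0]), (0.5, [289.0, 189.0, 38.0])]
charger [(0.97, [553.0, 158.0, 51.0])]
tape [(0.79, [442.0, -191.0, 41.0])]
jar [(0.79, [648.0, -67.0, 37.0])]
driver []
twin [(0.65, [640.0, 112.0, 34.0])]
top [ 254.34550605   65.14058066 1360.35748077] [-2.9500376  -0.00889555 -1.54517838] 419.56245521091705
vise [(0.79, [270.0, 177.0, 23.0]), (0.75, [572.0, -229.0, 27.0])]
knob [(0.48, [624.0, -232.0, 53.0]), (0.45, [324.0, 163.0, 52.0])]
riser [(0.53, [556.0, -179.0, 64.0])]
jaw [(0.74, [573.0, -220.0, 50.0]), (0.46, [274.0, 189.0, 55.0])]
charger [(0.69, [510.0, 151.0, 46.0])]
tape [(0.79, [433.0, -193.0, 61.0]), (0.31, [575.0, -221.0, 49.0])]
jar [(0.52, [629.0, -74.0, 52.0])]
driver [(0.55, [538.0, -94.0, 23.0]), (0.47, [625.0, -236.0, 55.0])]
twin [(0.74, [624.0, 130.0, 26.0]), (0.59, [559.0, -175.0, 59.0])]
```

View pics/scene0.png

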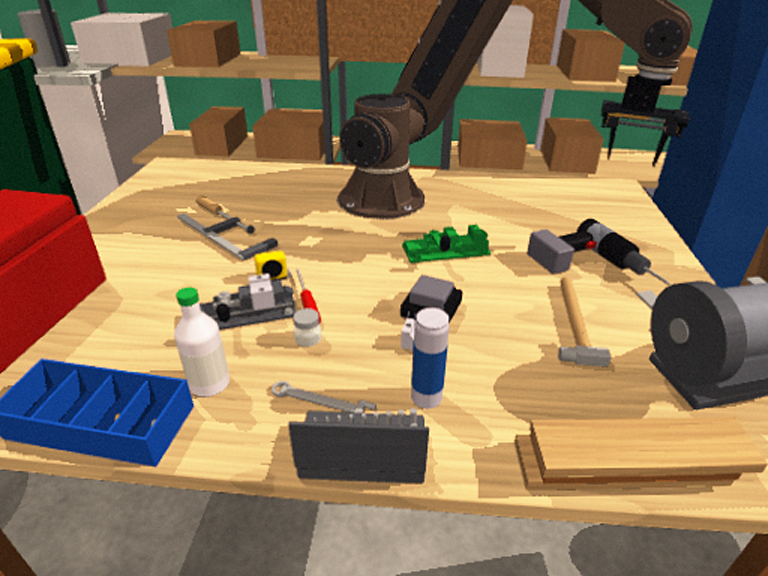

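View pics/top0.png

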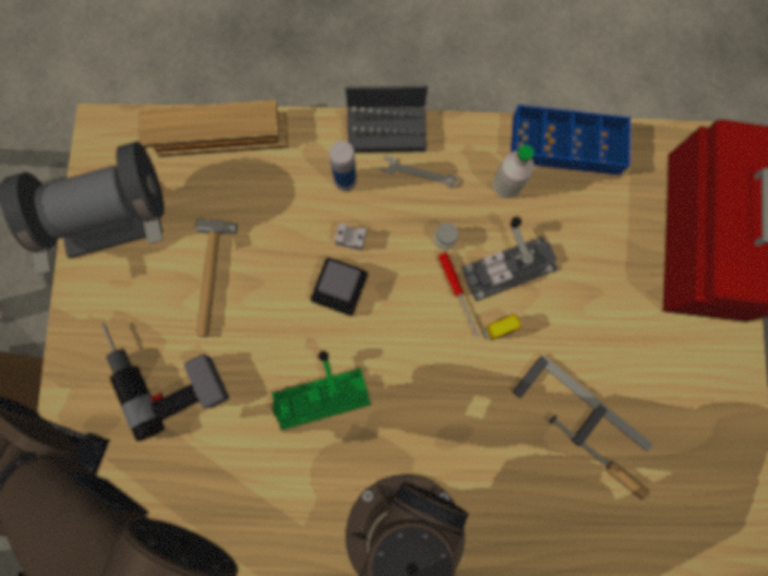

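The scene view shows the dark vise at about (245,300) with the riser clamped and its knob at about (222,312); the green look-alike sits at (445,243). In the top view the vise is at (510,268), knob (516,222), driver (455,290), tape (503,327) and jar (446,236). The fixed jaw points roughly along world +y, and the lever along +x. I'll go above it with the wrist camera.

```bash
python3 -m inch '[[0,0,0,-3.65,-3.72,-0.75,-1],[0,0,0,-3.65,-3.72,-0.75,-1],[0,0,0,-3.65,-3.72,-0.75,-1],[0,0,0,-3.65,-3.72,-0.75,-1],[0,0,0,-3.65,-3.72,-0.75,-1],[0,0,0,-3.65,-3.72,-0.75,-1],[0,0,0,-3.65,-3.72,-0.75,-1],[0,0,0,-3.65,-3.72,-0.75,-1],[0,0,0,-3.65,-3.72,-0.75,-1],[0,0,0,-3.65,-3.72,-0.75,-1],[0,0,0,-3.65,-3.72,-0.75,-1],[0,0,0,-3.65,-3.72,-0.75,-1],[0,0,0,-3.65,-3.72,-0.75,-1],[0,0,0,-3.65,-3.72,-0.75,-1],[0,0,0,-3.65,-3.72,-0.75,-1],[0,0,0,-3.65,-3.72,-0.75,-1],[0,0,-0.15,-3.65,-3.72,-0.75,-1],[0,0,-0.15,0,0,0,-1],[0,0,-0.15,0,0,0,-1],[0,0,-0.15,0,0,0,-1]]'
cat > look.py <<'E'
from h import *
import sys
p=env.read_camera('wrist'); save(p,sys.argv[1],s=1.5); np.savez('last.npz',P=cloud(p))
print(p['position'],p['orientation'],np.round(env.state()['joints'],2))
for t in('vise','knob','riser','jaw','tape','jar','driver'):
    print(t,[(round(d['score'],2),np.round(world(p,d['centre'])).tolist()) for d in env.find_in(p,t)[:3]])
E
python3 look.py w1.png
```

```text
t: 3.5
eef_pos: [591.0, -189.3, 342.0]
tcp_rot: [3.141, -0.0, -2.835]
ft_force: [0.3, 0.2, 0.6]
opening: 1.003
grip_force: 0.0
[ 513.23664908 -212.90724196  512.81547335] [ 2.85121317e+00 -4.71257698e-04  1.87795550e+00] [-0.42  0.39  1.38  0.    1.37 -2.3 ]
vise [(0.82, [302.0, 103.0, 15.0])]
knob [(0.7, [627.0, -233.0, 54.0]), (0.55, [534.0, -96.0, 21.0])]
riser [(0.97, [556.0, -183.0, 72.0])]
jaw [(0.92, [573.0, -219.0, 53.0]), (0.28, [626.0, -235.0, 52.0])]
tape [(0.59, [439.0, -198.0, 59.0])]
jar [(0.81, [633.0, -80.0, 60.0])]
driver [(0.66, [534.0, -97.0, 19.0])]
```

View pics/w1.png

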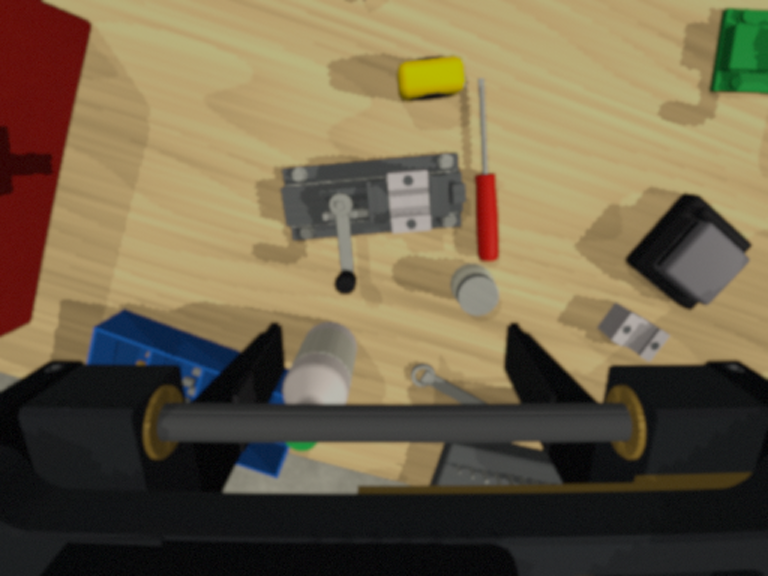

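The wrist view shows the vise at (375,195), the riser at (408,200), the knob at (346,281), the oil bottle at (325,365), the jar at (475,290) and the driver at (487,215). Next I'll fit the riser and knob from the depth data and check the oil bottle.

```bash
cat > fit.py <<'E'
from h import *
P=np.load('last.npz')['P'].reshape(-1,3)
def sel(c,r,z0,z1): 
    d=np.hypot(P[:,0]-c[0],P[:,1]-c[1]); return P[(d<r)&(P[:,2]>z0)&(P[:,2]<z1)]
q=sel((556,-182),45,61,80); print('riser',len(q),q.mean(0),np.percentile(q[:,2],[10,50,90]),cv2.minAreaRect(q[:,:2].astype(np.float32)))
k=sel((626,-234),25,58,100); print('knob',len(k),np.percentile(k[:,2],[50,90,98]))
kt=k[k[:,2]>np.percentile(k[:,2],90)-6]; print(kt.mean(0),cv2.minEnclosingCircle(kt[:,:2].astype(np.float32)))
b=sel((565,-220),130,20,36); print('bed',len(b),cv2.minAreaRect(b[:,:2].astype(np.float32)))
o=P[(P[:,2]>100)&(P[:,2]<230)&(P[:,0]>600)&(P[:,1]<-100)]; print('oil',len(o),o.min(0) if len(o) else'',np.median(o,axis=0))
E
python3 fit.py
python3 - <<'E'
from h import *
for n in('top','scene'):
    p=env.read_camera(n)
    for t in('oil','tape','jar','driver','knob','riser'): print(n,t,[(round(d['score'],2),np.round(world(p,d['centre'])).tolist()) for d in env.find_in(p,t)[:2]])
    m=env.trace(p,'oil')[0]['mask'];C=cloud(p)[m];C=C[~np.isnan(C[:,0])];print('oil mask',np.percentile(C,[5,50,95],axis=0).round())
E
```

```text
riser 641 [ 556.70004457 -182.94826911   68.19815153] [63.59093106 68.88539741 69.95812044] ((556.9530029296875, -182.5464324951172), (60.244895935058594, 40.079872131347656), 22.468793869018555)
knob 34 [76.23754704 81.52783609 82.93016593]
[ 647.6673614  -224.81175549   79.73464487] ((648.34423828125, -224.70498657226562), 6.187977313995361)
bed 1611 ((528.248291015625, -215.66038513183594), (150.7169647216797, 232.3645477294922), 14.567975044250488)
oil 1254 [ 732.98643304 -252.74051871  100.31798963] [ 748.66007219 -219.93309766  129.15696341]
top oil [(0.49, [758.0, -199.0, 129.0])]
top tape []
top jar [(0.64, [627.0, -76.0, 53.0])]
top driver [(0.76, [552.0, -87.0, 22.0])]
top knob []
top riser []
oil mask [[ 739. -211.   76.]
 [ 758. -199.  127.]
 [ 785. -184.  188.]]
scene oil [(0.68, [785.0, -210.0, 96.0])]
scene tape [(0.91, [444.0, -191.0, 41.0])]
scene jar [(0.85, [649.0, -69.0, 38.0])]
scene driver []
scene knob [(0.74, [661.0, -220.0, 63.0]), (0.43, [365.0, 172.0, 62.0])]
scene riser [(0.74, [577.0, -174.0, 60.0])]
oil mask [[ 761. -235.   13.]
 [ 786. -205.   99.]
 [ 799. -182.  187.]]
```

```bash
python3 -m inch '[[0,0,-0.055,-1.40,-1.26,4.0,-1],[0,0,0,-1.47,-1.18,5.0,-1],[0,0,0,-1.47,-1.18,5.0,-1],[0,0,0,-1.47,-1.18,5.0,-1],[0,0,0,0,0,0,-1]]'
python3 look.py w2.png
cat > k.py <<'E'
from h import *
P=np.load('last.npz')['P'];im=cv2.imread('pics/w2.png');im=cv2.resize(im,(512,384)).astype(float)
d=np.hypot(P[:,:,0]-657,P[:,:,1]+221)
m=(d<40)&(P[:,:,2]>56)&(P[:,:,2]<95);Q=P[m]
print(len(Q),np.percentile(Q,[2,25,50,75,98],axis=0).round(1))
t=Q[Q[:,2]>np.percentile(Q[:,2],95)-6];print(len(t),t.mean(0),cv2.minEnclosingCircle(t[:,:2].astype(np.float32)))
E
python3 k.py; sed -i 's/^b=.*//;s/^o=.*//' fit.py; python3 fit.py
```

```text
t: 5.32
eef_pos: [660.8, -214.3, 148.0]
tcp_rot: [3.137, -0.005, -2.784]
ft_force: [-1.0, 0.2, 0.1]
opening: 1.0
grip_force: 0.0
[ 585.44890664 -242.20750421  319.25237411] [ 2.85605462 -0.00514042  1.92826595] [-0.41  0.65  1.43  0.    1.06 -2.34]
vise [(0.6, [579.0, -231.0, 30.0])]
knob [(0.6, [626.0, -232.0, 55.0])]
riser [(0.97, [558.0, -178.0, 68.0])]
jaw [(0.58, [571.0, -218.0, 53.0])]
tape []
jar [(0.76, [633.0, -87.0, 58.0])]
driver [(0.7, [540.0, -98.0, 22.0])]
623 [[ 646.2 -232.    61.8]
 [ 649.5 -226.8   80.9]
 [ 654.1 -222.3   84. ]
 [ 659.2 -217.6   85.2]
 [ 666.  -211.7   86.4]]
490 [ 656.01098384 -221.69406324   84.12515729] ((657.1778564453125, -221.53976440429688), 11.304510116577148)
riser 2252 [ 555.39846648 -183.73989018   68.05689754] [63.43000307 68.70621069 69.73798112] ((556.612548828125, -182.49459838867188), (60.48036193847656, 41.03173065185547), 22.719764709472656)
knob 108 [77.21670699 82.19501008 83.66644704]
[ 647.8780263  -225.24515769   80.32800264] ((648.1190185546875, -225.280029296875), 6.019959449768066)
```

View pics/w2.png

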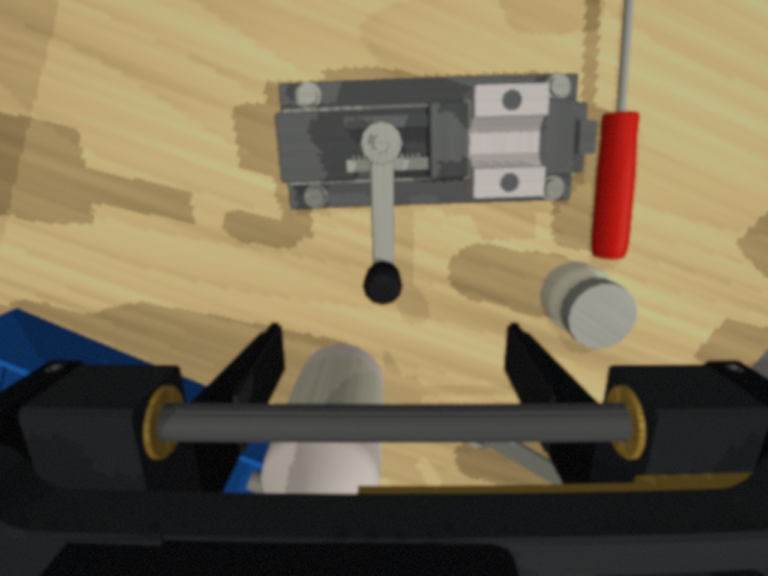

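The knob top is at pixel (382,283), which works out to world (657,-221,85), 22 mm across. The riser is at (557,-182) with its top 68 mm up, so both fit the given sizes. I'll lower onto the knob and grip it.

```bash
python3 -m inch '[[0,0,0,0.5,-0.53,0,-1],[0,0,0,0,0,4.5,-1],[0,0,0,0,0,4.5,-0.5],[0,0,0,0,0,0,0],[0,0,0,0,0,0,1],[0,0,0,0,0,0,1],[0,0,0,0,0,0,1],[0,0,0,0,0,0,1]]'; python3 -c "
from h import *; print(env.state()['joints'])"
```

```text
t: 6.72
eef_pos: [659.2, -221.5, 62.8]
tcp_rot: [-3.141, 0.001, -2.784]
ft_force: [-0.0, 0.2, 0.1]
opening: 0.426
grip_force: 0.0
[-4.19089176e-01  7.48725593e-01  1.50178039e+00  9.04288548e-05
  8.90164502e-01 -2.34720022e+00]
```

```bash
python3 -m inch '[[0,0,0,0,0,0.5,1],[0,0,0,0,0,0,1],[0,0,0,0,0,0,1],[0,0,0,0,0,0,1],[0,0,0,0,0,0,1]]'
```

```text
t: 7.35
eef_pos: [658.8, -221.5, 56.5]
tcp_rot: [3.141, -0.0, -2.784]
ft_force: [2.5, -4.1, -10.0]
opening: 0.231
grip_force: 30.0
```

```bash
python3 -m inch '[[0,0,0.175,0.12,-1.39,0,1],[0,0,0.175,0.12,-1.39,0,1],[0,0,0,0,0,0,1],[0,0,0,0,0,0,1]]'
```

```text
t: 7.85
eef_pos: [664.3, -248.7, 56.6]
tcp_rot: [-3.142, 0.001, -3.131]
ft_force: [4.2, -2.9, -12.5]
opening: 0.235
grip_force: 30.0
```

```bash
python3 -m inch '[[0,0,0.175,0.12,-1.39,0,1],[0,0,0.175,0.12,-1.39,0,1],[0,0,0.175,0.12,-1.39,0,1],[0,0,0.175,0.12,-1.39,0,1],[0,0,0.175,0.12,-1.39,0,1],[0,0,0.175,0.12,-1.39,0,1],[0,0,0.175,0.12,-1.39,0,1],[0,0,0.12,0.06,-1.0,0,1],[0,0,0,0,0,0,1],[0,0,0,0,0,0,1]]'
```

```text
t: 9.1
eef_pos: [602.5, -329.8, 56.7]
tcp_rot: [3.141, 0.004, 1.807]
ft_force: [3.1, -18.0, -15.8]
opening: 0.231
grip_force: 30.0
```

```bash
python3 -m inch '[[0,0,0,0,0,0,0],[0,0,0,0,0,0,-0.5],[0,0,0,0,0,0,-1],[0,0,0,0,0,0,-1],[0,0,0,0,0,0,-1],[0,0,0,0,0,-4.8,-1],[0,0,0,0,0,-4.8,-1],[0,0,0,0,0,-4.8,-1],[0,0,-0.158,0,0,0,-1],[0,0,0,4.8,0.7,0,-1],[0,0,0,4.8,0.7,0,-1],[0,0.157,0,0,0,0,-1],[0,0.157,0,0,0,0,-1],[0,0.157,0,0,0,0,-1],[0,0.157,0,0,0,0,-1],[0,0.157,0,0,0,0,-1],[0,0,0,0,0,0,-1]]'
python3 look.py w3.png
cat > tgt.py <<'E'
from h import *
import sys
# error of TCP to a target in vise frame (mm), expressed in tool axes (cm); args: vx vy vz
o=np.array([556.6,-182.5,0]);a=np.deg2rad(112.6);V=R.from_euler('z',a).as_matrix()
s=env.state();T=rot(s['tcp_rot']);t=np.array([float(x) for x in sys.argv[1:4]])
print('TCP in vise',(V.T@(s['eef_pos']-o)).round(1),'tool axes in vise\n',(V.T@T).round(3),'\ntool shift cm',(T.T@(o+V@t-s['eef_pos'])/10).round(2),'opening',s['opening'],'F',np.round(s['ft_force'],1),'t',s['t'])
E
python3 tgt.py 13.4 0 34.6; python3 fit.py
```

```text
t: 11.22
eef_pos: [578.4, -234.1, 198.7]
tcp_rot: [-3.139, -0.787, 1.958]
ft_force: [0.1, 1.3, -0.2]
opening: 1.003
grip_force: 0.0
[ 602.34825564 -291.47612122  376.98501194] [-2.64487989e+00  2.11352582e-03  3.89843567e-01] [-0.65  0.79  1.23  0.38  1.81 -1.08]
vise [(0.88, [295.0, 154.0, 27.0]), (0.65, [567.0, -226.0, 31.0])]
knob [(0.9, [588.0, -264.0, 52.0]), (0.62, [337.0, 165.0, 51.0])]
riser [(0.83, [558.0, -186.0, 62.0])]
jaw [(0.92, [277.0, 181.0, 53.0]), (0.64, [578.0, -227.0, 54.0])]
tape [(0.63, [440.0, -197.0, 60.0])]
jar [(0.7, [635.0, -93.0, 57.0])]
driver [(0.83, [539.0, -99.0, 16.0])]
TCP in vise [-54.8  -1.2 202. ] tool axes in vise
 [[ 0.709 -0.003  0.705]
 [-0.001 -1.    -0.002]
 [ 0.705  0.001 -0.709]] 
tool shift cm [-6.97 -0.15 16.68] opening 0.9957396959229273 F [-1.3  0.1  0.5] t 11.625
riser 1112 [ 557.41237589 -184.56105125   67.88008238] [63.95750605 68.52615791 69.55174121] ((557.0029907226562, -183.37229919433594), (59.93959045410156, 40.63557815551758), 22.625917434692383)Traceback (most recent call last):
  File "fit.py", line 6, in <module>
    k=sel((626,-234),25,58,100); print('knob',len(k),np.percentile(k[:,2],[50,90,98]))
                                                     ~~~~~~~~~~~~~^^^^^^^^^^^^^^^^^^^
    return _quantile_unchecked(
        a, q, axis, out, overwrite_input, method, keepdims, weights)
    return _ureduce(a,
                    func=_quantile_ureduce_func,
    ...<5 lines>...
                    overwrite_input=overwrite_input,
                    method=method)
    r = func(a, **kwargs)
    result = _quantile(arr,
                       quantiles=q,
    ...<2 lines>...
                       out=out,
                       weights=wgt)
    slices_having_nans = np.isnan(arr[-1, ...])
                                  ~~~^^^^^^^^^
IndexError: index -1 is out of bounds for axis 0 with size 0
```

View pics/w3.png

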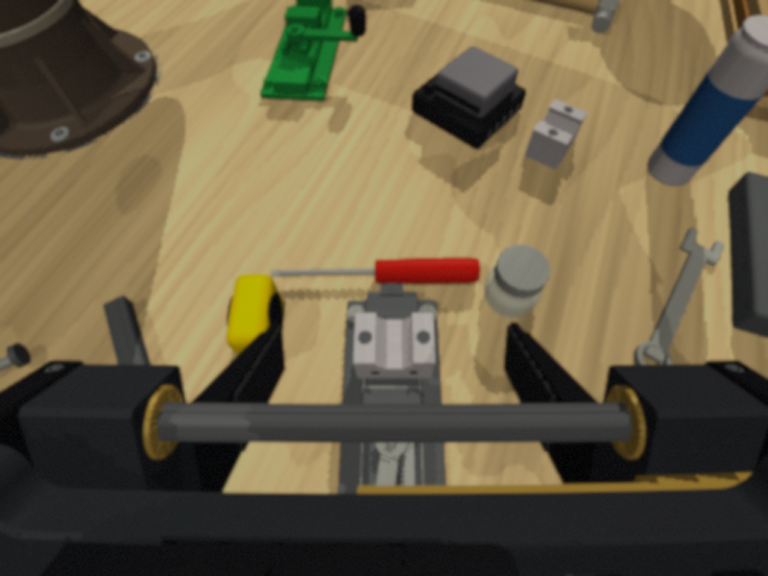

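The vise is open with the riser still saddle up at pixel (395,335). The tape (253,315) and jar (520,280) stay clear of the fingers on both sides. I'll move along the tool axis to the grasp.

```bash
python3 -m inch '[[0,0,0,-3.5,-0.15,0,-1],[0,0,0,-3.47,0,0,-1],[0,0,0,0,0,4.2,-1],[0,0,0,0,0,4.2,-1],[0,0,0,0,0,4.2,-1],[0,0,0,0,0,4.0,-1],[0,0,0,0,0,0,-1],[0,0,0,0,0,0,-1]]'; python3 tgt.py 13.4 0 34.6
```

```text
t: 12.62
eef_pos: [552.1, -171.5, 35.3]
tcp_rot: [3.14, -0.783, 1.963]
ft_force: [0.6, -0.1, 1.0]
opening: 1.0
grip_force: 0.0
TCP in vise [11.9 -0.1 35.3] tool axes in vise
 [[ 0.709 -0.003  0.706]
 [-0.002 -1.    -0.003]
 [ 0.706  0.001 -0.709]] 
tool shift cm [ 0.06 -0.01  0.15] opening 1.000383109208382 F [ 0.6 -0.1  1. ] t 12.625
```

```bash
python3 -m inch '[[0,0,0,0,0,0.1,0],[0,0,0,0,0,0,1],[0,0,0,0,0,0,1],[0,0,0,0,0,0,1],[0,0,0,0,0,0,1],[0,0,0,0,0,0,1],[0,0,0,0,0,0,1],[0,0,0,0,0,0,1]]'; python3 tgt.py 13.4 0 34.6
```

```text
t: 13.62
eef_pos: [551.3, -170.3, 33.8]
tcp_rot: [3.141, -0.785, 1.962]
ft_force: [1.5, -1.2, 2.2]
opening: 0.629
grip_force: 30.0
TCP in vise [13.3  0.2 33.8] tool axes in vise
 [[ 0.708 -0.004  0.707]
 [-0.002 -1.    -0.003]
 [ 0.707  0.    -0.708]] 
tool shift cm [ 0.06  0.02 -0.05] opening 0.6287712176993496 F [ 1.5 -1.2  2.2] t 13.625
```

```bash
python3 -m inch '[[0,0,0,1,0,-1,1],[0,0,0,2.5,0,-2.5,1],[0,0,0,2.5,0,-2.5,1],[0,0,0,2.5,0,-2.5,1],[0,-0.1745,0,0,0,0,1],[0,-0.1745,0,0,0,0,1],[0,-0.1745,0,0,0,0,1],[0,-0.1745,0,0,0,0,1],[0,-0.1745,0,0,0,0,1],[0,-0.1745,0,0,0,0,1],[0,-0.1745,0,0,0,0,1],[0,-0.1745,0,0,0,0,1],[0,-0.1745,0,0,0,0,1],[0,0,0,0,0,0,1],[0,0,0,0,0,0,1]]'; python3 tgt.py -18.4 0 34.6
python3 - <<'E'
from h import *
p=env.read_camera('wrist'); save(p,'w4.png'); p=env.read_camera('scene'); save(p,'s4.png',crop=(100,130,300,280),s=3)
print(env.state()['joints'].round(2))
a=cv2.imread('pics/w4.png');b=cv2.imread('pics/s4.png')
cv2.imwrite('pics/c4.png',np.vstack([cv2.resize(a,(400,300)),cv2.resize(b,(400,300))]))
E
```

```text
t: 15.5
eef_pos: [550.7, -171.3, 159.8]
tcp_rot: [-3.108, 0.649, 1.964]
ft_force: [0.3, 0.1, -3.6]
opening: 0.632
grip_force: 30.0
TCP in vise [ 12.6   1.1 159.8] tool axes in vise
 [[ 0.797 -0.022 -0.604]
 [-0.001 -0.999  0.035]
 [-0.605 -0.027 -0.796]] 
tool shift cm [ 5.1   0.52 11.84] opening 0.6316883860162216 F [ 0.3  0.1 -3.6] t 15.5
[-0.17  0.47  1.99 -1.08  0.64  0.34]
```

View pics/c4.png

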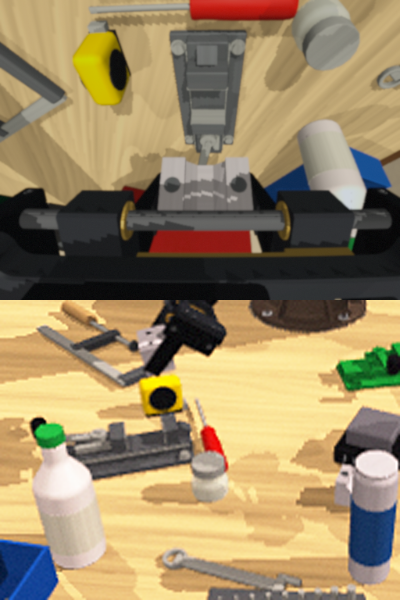

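The part is gripped with its saddle turned over. Joint 4 has hit its range (-1.08 of -1.13), so the lean stopped at 37°. I'll place it a few degrees short of flat and let it settle on the bed, as the open jaws leave room for that.

```bash
python3 -m inch '[[-0.035,0.14,0,0,0,0,1],[0,0,0,0,0,0,1]]';python3 tgt.py -18.2 0 73;python3 -c "
from h import *; print(env.state()['joints'].round(3))"
```

```text
t: 15.85
eef_pos: [550.3, -173.1, 160.3]
tcp_rot: [-3.139, 0.528, 1.957]
ft_force: [-0.8, -0.2, -2.8]
opening: 0.63
grip_force: 30.0
TCP in vise [ 11.1   2.2 160.3] tool axes in vise
 [[ 0.864 -0.009 -0.504]
 [-0.007 -1.     0.006]
 [-0.504 -0.002 -0.864]] 
tool shift cm [1.87 0.27 9.01] opening 0.6303173042989951 F [-0.8 -0.2 -2.8] t 15.85
[-0.224  0.442  1.957 -0.838  0.591  0.066]
```

```bash
python3 -m inch '[[0,0,0,0.6,0.1,3.0,1],[0,0,0,0.6,0.1,3.0,1],[0,0,0,0.6,0.1,3.0,1],[0,0,0,0,0,0,1]]';python3 tgt.py -18.2 0 73;python3 -c "
from h import *; print(env.state()['joints'].round(3))"
```

```text
t: 16.35
eef_pos: [562.9, -198.5, 70.6]
tcp_rot: [-3.133, 0.527, 1.961]
ft_force: [-0.5, -0.2, -2.0]
opening: 0.628
grip_force: 30.0
TCP in vise [-17.2   0.3  70.6] tool axes in vise
 [[ 0.864 -0.008 -0.503]
 [-0.003 -1.     0.01 ]
 [-0.503 -0.007 -0.864]] 
tool shift cm [-0.21  0.03 -0.15] opening 0.6283460932409577 F [-0.5 -0.2 -2. ] t 16.35
[-0.266  0.608  1.983 -1.118  0.465  0.347]
```

```bash
python3 -m inch '[[-0.01,0.1,0,0,0,0,1],[0,0,0,0,0,0,1]]';python3 tgt.py -17.8 0 42
```

```text
t: 16.6
eef_pos: [563.8, -198.9, 73.9]
tcp_rot: [3.138, 0.441, 1.959]
ft_force: [-0.4, -0.1, -2.2]
opening: 0.63
grip_force: 30.0
TCP in vise [-17.9  -0.3  73.9] tool axes in vise
 [[ 0.904 -0.005 -0.427]
 [-0.006 -1.    -0.001]
 [-0.427  0.003 -0.904]] 
tool shift cm [ 1.37 -0.04  2.88] opening 0.6299157106806739 F [-0.4 -0.1 -2.2] t 16.6
```

```bash
python3 -m inch '[[0,0,0,0.68,-0.02,1.44,1],[0,0,0,0.68,-0.02,1.44,1],[0,0,0,0,0,0,1]]';python3 tgt.py -17.8 0 37;python3 -c "
from h import *; print(env.state()['joints'].round(3))"
```

```text
t: 16.98
eef_pos: [562.5, -198.0, 40.2]
tcp_rot: [3.141, 0.44, 1.961]
ft_force: [-0.7, -0.6, -2.0]
opening: 0.63
grip_force: 30.0
TCP in vise [-16.6   0.5  40.2] tool axes in vise
 [[ 0.905 -0.004 -0.426]
 [-0.003 -1.     0.001]
 [-0.426  0.001 -0.905]] 
tool shift cm [0.03 0.05 0.35] opening 0.6301560375709714 F [-0.7 -0.6 -2. ] t 16.975
[-0.299  0.649  1.971 -0.992  0.403  0.213]
```

```bash
python3 -m inch '[[0,0,0,0.10,0,0.3,1],[0,0,0,0.05,0,0.1,1],[0,0,0,0,0,0,1]]';python3 tgt.py -17.8 0 37
```

```text
t: 17.35
eef_pos: [563.2, -198.7, 36.5]
tcp_rot: [3.139, 0.439, 1.961]
ft_force: [0.1, -0.2, -2.3]
opening: 0.631
grip_force: 30.0
TCP in vise [-17.5   0.1  36.5] tool axes in vise
 [[ 0.905 -0.003 -0.425]
 [-0.004 -1.    -0.001]
 [-0.425  0.002 -0.905]] 
tool shift cm [-0.05  0.01 -0.03] opening 0.6306814800047887 F [ 0.1 -0.2 -2.3] t 17.35
```

```bash
python3 -m inch '[[0,0,0,0.08,0,0.18,1],[0,0,0,0.21,0,0.04,1],[0,0,0,0,0,0,1]]';python3 tgt.py -17.8 0 37; python3 -m inch '[[0,0,0,0.21,0,0.04,1],[0,0,0,0.21,0,0.04,1],[0,0,0,0,0,0,1]]';python3 tgt.py -17.8 0 37
```

```text
t: 17.73
eef_pos: [563.3, -198.3, 34.5]
tcp_rot: [3.139, 0.442, 1.96]
ft_force: [-2.1, -4.5, 9.5]
opening: 0.629
grip_force: 30.0
TCP in vise [-17.2  -0.1  34.5] tool axes in vise
 [[ 0.904 -0.004 -0.428]
 [-0.005 -1.    -0.001]
 [-0.428  0.002 -0.904]] 
tool shift cm [-0.16 -0.01 -0.2 ] opening 0.6292315014636018 F [-2.1 -4.5  9.5] t 17.725
t: 18.1
eef_pos: [562.3, -195.8, 32.8]
tcp_rot: [3.139, 0.444, 1.96]
ft_force: [-2.5, -6.8, 15.2]
opening: 0.631
grip_force: 30.0
TCP in vise [-14.5  -0.1  32.8] tool axes in vise
 [[ 0.903 -0.004 -0.429]
 [-0.005 -1.    -0.   ]
 [-0.429  0.003 -0.903]] 
tool shift cm [-0.48 -0.01 -0.24] opening 0.6306558053253234 F [-2.5 -6.8 15.2] t 18.1
```

```bash
python3 -m inch '[[0,0,0,0.21,0,0.04,1],[0,0,0,0.1,0,0.08,1],[0,0,0,0.04,0,0.08,1],[0,0,0,0,0,0,1]]';python3 tgt.py -17.8 0 37
python3 - <<'E'
from h import *
p=env.read_camera('wrist'); save(p,'w5.png')
p2=env.read_camera('scene'); save(p2,'s5.png',crop=(110,160,230,240),s=4)
a=cv2.imread('pics/w5.png');b=cv2.imread('pics/s5.png')
cv2.imwrite('pics/c5.png',np.vstack([a[0:300],cv2.resize(b,(512,300))]))
E
```

```text
t: 18.6
eef_pos: [561.1, -192.9, 29.9]
tcp_rot: [3.138, 0.444, 1.96]
ft_force: [-6.7, 0.3, 25.0]
opening: 0.628
grip_force: 30.0
TCP in vise [-11.3  -0.1  29.9] tool axes in vise
 [[ 0.903 -0.004 -0.429]
 [-0.005 -1.    -0.001]
 [-0.429  0.003 -0.903]] 
tool shift cm [-0.89 -0.01 -0.36] opening 0.6277612381351281 F [-6.7  0.3 25. ] t 18.6
```

View pics/c5.png

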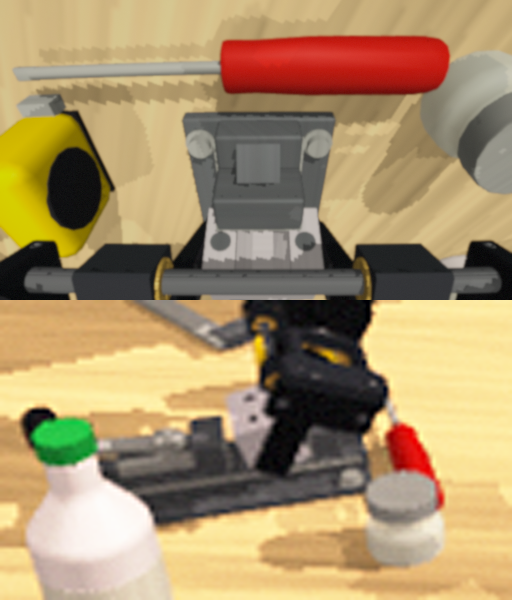

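It's the right way round: saddle toward the fixed jaw, pilot holes up at pixels (220,241) and (305,242). It is still a bit tilted in the grip. I'll back off slightly from the fixed jaw, let go, and let it settle.

```bash
python3 -m inch '[[0,0,0,-0.45,0,0,1],[0,0,0,0,0,0,0.5],[0,0,0,0,0,0,0],[0,0,0,0,0,0,-0.5],[0,0,0,0,0,0,-1],[0,0,0,0,0,0,-1],[0,0,0,0,0,0,-1],[0,0,0,0,0,-3,-1],[0,0,0,0,0,-4,-1],[0,0,0,0,0,-5,-1],[0,0,0,0,0,0,-1]]';python3 tgt.py 0 0 130;  cat > r.py <<'E'
from h import *
o=np.array([556.6,-182.5,0]);V=R.from_euler('z',np.deg2rad(112.6)).as_matrix()
p=env.read_camera('wrist');save(p,'w6.png',s=1.5);C=(cloud(p)-o)@V
q=C[(abs(C[...,0]+5)<45)&(abs(C[...,1])<40)&(C[...,2]>57)&(C[...,2]<90)]
print(len(q),'x/y/z pct',np.percentile(q,[2,50,98],axis=0).round(1))
A=np.c_[q[:,:2],np.ones(len(q))];c=np.linalg.lstsq(A,q[:,2],rcond=None)[0];r=q[:,2]-A@c
k=abs(r)<3;c=np.linalg.lstsq(A[k],q[k,2],rcond=None)[0];print('plane slopes',c.round(3),k.sum())
E
python3 r.py
```

```text
t: 20.08
eef_pos: [543.0, -147.6, 140.6]
tcp_rot: [3.135, 0.442, 1.96]
ft_force: [-0.4, -0.2, -0.4]
opening: 1.0
grip_force: 0.0
TCP in vise [ 37.4  -0.9 140.6] tool axes in vise
 [[ 0.904 -0.002 -0.427]
 [-0.004 -1.    -0.005]
 [-0.427  0.006 -0.904]] 
tool shift cm [-2.93 -0.09  2.56] opening 1.000469281151379 F [-0.4 -0.2 -0.4] t 20.075
2321 x/y/z pct [[-20.6 -29.3  58.1]
 [  2.5  -0.8  68.7]
 [ 18.8  28.6  69.9]]
plane slopes [-6.4000e-02 -0.0000e+00  6.8295e+01] 1863
```

View pics/w6.png

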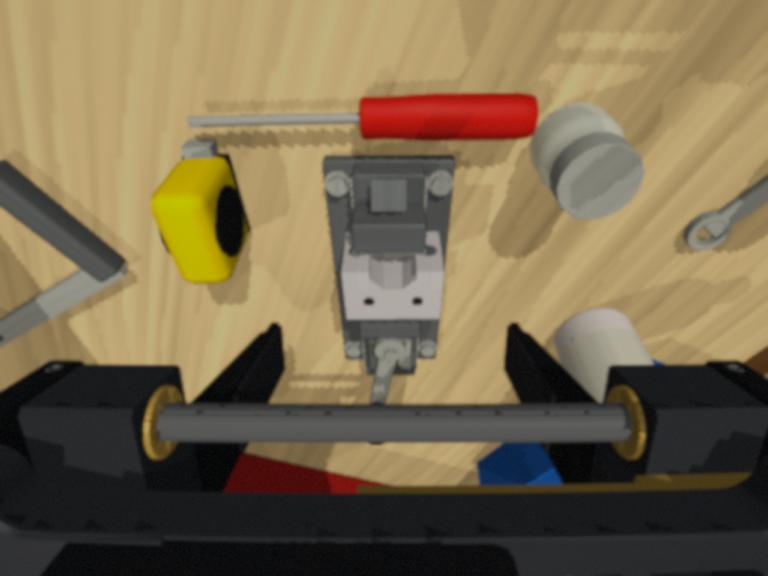

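```bash
cat >> r.py <<'E'
q=q[(q[:,2]>62)&(abs(q[:,1])<27)]
for lo in range(-26,22,4):
    m=(q[:,0]>=lo)&(q[:,0]<lo+4); 
    if m.sum()>5: print(lo,m.sum(),np.median(q[m,2]).round(1))
t=q[q[:,2]>66];print(cv2.minAreaRect(t[:,:2].astype(np.float32)))
E
python3 r.py
```

```text
2328 x/y/z pct [[-20.4 -29.3  57.9]
 [  2.9  -0.1  68.7]
 [ 18.9  28.5  69.9]]
plane slopes [-6.6000e-02  1.0000e-03  6.8269e+01] 1860
-22 143 68.8
-18 166 68.9
-14 159 68.9
-10 181 69.0
-6 171 69.0
-2 193 68.9
2 252 68.6
6 169 68.8
10 143 68.7
14 124 68.7
18 136 65.9
((-0.7787113189697266, -0.006103515625), (54.123531341552734, 41.915626525878906), 89.7934799194336)
```

The riser lies flat: its top is 68.8 mm up right across x -20..20 and it is centred in y. Next I'll go back to the knob.

```bash
python3 -m inch '[[0,0.147,0,0,0,-1,-1],[0,0.147,0,0,0,0,-1],[0,0.147,0,0,0,0,-1],[0,0,0,-4.8,-0.38,0,-1],[0,0,0,-4.8,-0.38,0,-1],[0,0,0,-4.8,-0.38,0,-1],[0,0,0,-4.8,-0.38,0,-1],[0,0,0.157,0,0,0,-1],[0,0,0,0,0,0,-1],[0,0,0,0,0,0,-1]]';python3 tgt.py -153.6 14.2 57
python3 - <<'E'
from h import *
p=env.read_camera('wrist');P=cloud(p)
d=np.hypot(P[:,:,0]-602.5,P[:,:,1]+330);Q=P[(d<30)&(P[:,:,2]>78)&(P[:,:,2]<95)]
print(len(Q),cv2.minEnclosingCircle(Q[:,:2].astype(np.float32)))
E
```

```text
t: 21.42
eef_pos: [598.0, -329.5, 148.7]
tcp_rot: [-3.141, 0.026, 1.805]
ft_force: [-0.0, 0.7, 0.1]
opening: 1.001
grip_force: 0.0
TCP in vise [-151.6   18.3  148.7] tool axes in vise
 [[ 0.987 -0.16  -0.025]
 [-0.16  -0.987  0.005]
 [-0.026 -0.001 -1.   ]] 
tool shift cm [0.11 0.44 9.17] opening 1.00145227078495 F [-0.   0.7  0.1] t 21.425
518 ((601.606201171875, -327.5729675292969), 11.783059120178223)
```

```bash
python3 -m inch '[[0,0.025,0,-0.1,0.42,0,-1],[0,0,0,0,0,4.5,-1],[0,0,0,0,0,4.7,-0.5],[0,0,0,0,0,0,0],[0,0,0,0,0,0,1],[0,0,0,0,0,0,1],[0,0,0,0,0,0,1],[0,0,0,0,0,0,1],[0,0,0,0,0,0,1],[0,0,0,0,0,0,1],[0,0,0,0,0,0,1],[0,0,0,0,0,0,1]]';python3 tgt.py -153.6 14.2 57
```

```text
t: 22.98
eef_pos: [602.8, -329.9, 57.9]
tcp_rot: [3.141, 0.002, 1.802]
ft_force: [-1.1, 0.1, 2.1]
opening: 0.232
grip_force: 30.0
TCP in vise [-153.8   14.    57.9] tool axes in vise
 [[ 0.987 -0.163 -0.002]
 [-0.163 -0.987 -0.001]
 [-0.002  0.001 -1.   ]] 
tool shift cm [ 0.02 -0.02  0.09] opening 0.231918687653683 F [-1.1  0.1  2.1] t 22.975
```

```bash
python3 -m inch '[[0,0,-0.175,0.12,1.39,0,1],[0,0,-0.175,0.12,1.39,0,1],[0,0,-0.175,0.12,1.39,0,1],[0,0,-0.175,0.12,1.39,0,1],[0,0,-0.175,0.12,1.39,0,1],[0,0,-0.175,0.12,1.39,0,1],[0,0,-0.175,0.12,1.39,0,1],[0,0,-0.175,0.12,1.39,0,1],[0,0,0,0,0,0,1],[0,0,0,0,0,0,1]]'
cat > lev.py <<'E'
from h import *
e=env.state()['eef_pos'];print('lever',np.deg2rad(22.6)-np.arctan2(e[1]+249.3,e[0]-584),np.hypot(e[1]+249.3,e[0]-584))
E
python3 lev.py
```

```text
t: 24.22
eef_pos: [664.2, -246.4, 57.9]
tcp_rot: [3.142, 0.0, -3.083]
ft_force: [-1.5, 5.0, 3.9]
opening: 0.234
grip_force: 30.0
lever 0.35831133069419324 80.21498137367064
```

```bash
python3 -m inch '[[0,0,-0.165,0.11,1.3,0,1],[0,0,-0.13,0.09,1.0,0,1],[0,0,0,0,0,0,1],[0,0,0,0,0,0,1]]'; python3 lev.py;python3 -m inch '[[0,0,-0.04,0,0.3,0,1],[0,0,0,0,0,0,1],[0,0,0,0,0,0,1]]'; python3 lev.py
```

```text
t: 24.72
eef_pos: [659.9, -224.3, 57.9]
tcp_rot: [-3.141, 0.002, -2.791]
ft_force: [2.7, 6.1, 2.3]
opening: 0.232
grip_force: 30.0
lever 0.07618156027895795 79.90282291169677
t: 25.1
eef_pos: [659.0, -221.8, 57.9]
tcp_rot: [-3.14, 0.002, -2.749]
ft_force: [3.4, 4.6, 1.0]
opening: 0.233
grip_force: 30.0
lever 0.04318244826100548 79.8731082804022
```

```bash
python3 -m inch '[[0,0,0,0,0.3,0,1],[0,0,0,0,0,0,1],[0,0,0,0,0,0,1]]'; python3 lev.py;python3 -m inch '[[0,0,0,0,0.3,0,1],[0,0,0,0,0,0,1],[0,0,0,0,0,0,1]]'; python3 lev.py
```

```text
t: 25.48
eef_pos: [658.4, -220.2, 58.0]
tcp_rot: [-3.138, 0.003, -2.748]
ft_force: [5.9, -1.1, -1.5]
opening: 0.233
grip_force: 30.0
lever 0.021326879969496226 79.86147292481279
t: 25.85
eef_pos: [658.2, -219.7, 58.0]
tcp_rot: [-3.133, 0.004, -2.748]
ft_force: [11.5, -12.8, -5.7]
opening: 0.231
grip_force: 30.0
lever 0.01420122494753806 79.87885960298661
```

```bash
python3 -m inch '[[0,0,0,0,0,0,0.3],[0,0,0,0,0,0,0],[0,0,0,0,0,0,-0.5],[0,0,0,0,0,0,-1],[0,0,0,0,0,0,-1],[0,0,0,0,0,-3,-1],[0,0,0,0,0,-4.5,-1],[0,0,0,0,0,-4.5,-1],[0,0,0,0,0,-3.0,-1],[0,0,0,0,0,0,-1],[0,0,0,0,0,0,-1]]'; python3 r.py
python3 - <<'E'
from h import *
p=env.read_camera('wrist');P=cloud(p)
Q=P[(np.hypot(P[:,:,0]-658,P[:,:,1]+220)<30)&(P[:,:,2]>78)&(P[:,:,2]<95)]
print(len(Q),cv2.minEnclosingCircle(Q[:,:2].astype(np.float32)))
E
```

```text
t: 27.22
eef_pos: [655.4, -216.2, 206.7]
tcp_rot: [-3.141, -0.0, -2.747]
ft_force: [-0.1, 0.5, 0.3]
opening: 1.003
grip_force: 0.0
2065 x/y/z pct [[-20.1 -29.3  60.7]
 [ -3.7   0.2  68.7]
 [ 18.5  28.   70.2]]
plane slopes [ 5.0000e-03 -0.0000e+00  6.8731e+01] 1994
-22 162 68.3
-18 201 68.7
-14 214 68.6
-10 212 68.8
-6 204 68.8
-2 205 68.8
2 208 68.6
6 147 68.7
10 115 68.8
14 103 68.9
18 44 68.8
((-0.17493820190429688, 0.09479141235351562), (53.190086364746094, 40.19069290161133), 89.95189666748047)
357 ((657.2179565429688, -221.36978149414062), 11.806062698364258)
```

View pics/w6.png

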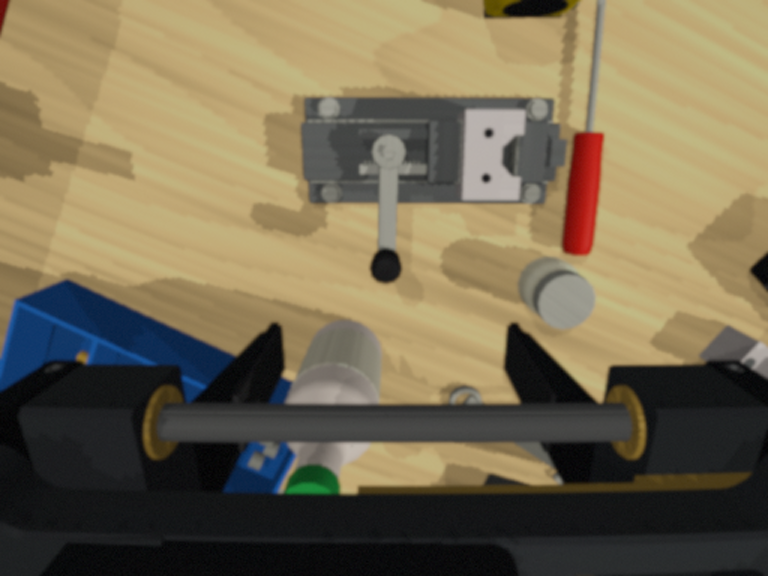

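The riser sits flat with its pilot holes up at pixels (489,133) and (486,178), the saddle against the fixed jaw (512,155), and the lever home with the knob at (386,265). The knob is back where it was measured at the start. Handing in.

```bash
python3 -c "
from cell import env; print(env.job_done())"
```

```text
the job is handed in; nothing more can be done
None
```

The riser block is turned a quarter turn, seated flat with pilot holes up and saddle to the fixed jaw, and clamped again with the lever home; the job is handed in at about 27 s of the 70 s allowed, and no verdict was returned.

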